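# Set the dosing pump dial to the red mark and start it

### The arm

A 6-joint arm with a two-finger parallel gripper is mounted at the origin on a cart in front of the work surface, level with it; the furniture and walls round the work are solid. World frame = base frame: x ahead of the robot, y to its left, z up, the work surface at z = 0. Lengths are in m, angles in rad, forces in N, time in s.
With the tool pointing down it reaches from about 0.25 to 0.725 m from the base axis. Payload 4 kg.
Tool frame: the origin (TCP) lies between the finger pads; the fingertips stand 8 mm ahead of it and the grasp point (between the pads) lies 11 mm behind it (bot.tip_reach is the distance from the TCP to the fingertips, in m); z points along the fingers, y is the line along which they close (so a half turn about z gives the same grasp; the last joint's range is limited). The gripper opens to 85 mm and grips with 20 to 120 N. Pads are 22 mm wide; open, the fingers measure 114 mm over their backs; the gripper's body (76 mm by 85 mm) begins 54 mm behind the grasp point. The pads swing forward as they close: fully open they stand 13 mm farther back than shut.
Start: joints at [-1.185, 0.241, 0.005, 1.335, 0, 1.571], TCP at [0.188, -0.463, 0.239] pointing down, gripper open.
Joint ranges: [-2.72, 2.72], [-1.05, 1.87], [-1.09, 1.28], [-1.99, 2.15], [-1.42, 1.44], [-3.14, 3.14]. Speed limits (rad/s): [2.79, 2.79, 3.14, 3.14, 3.14, 3.14].

### API

Orientations are given as a unit quaternion [x, y, z, w].
In Python, from workcell import bot gives the robot as it stands.
- The arm moves only by the tool move_arm, never from a script. Its argument "deltas" is a list of rows, each a list of 7 numbers: the opening, from 0 (shut) to 1 (fully open), then the shift along the tool's x, y, z in mm, then the turn, a rotation vector about the tool's x, y, z in degrees. In form: [[gripper, tx, ty, tz, ax, ay, az], ...]. A call has 1 to 10 rows; each row shifts and turns the commanded pose from where the row before left it, along the tool's axes as they then stand; what a row does not reach is not made up. A row lasts 1/12 s, in which the tool goes at most 41.7 mm and 7.16 degrees, less where a joint would pass 70% of its speed; a pose out of reach is approached as far as the arm can. A call is refused whole if a number of a shift passes 41.7 or a number of a turn 7.16, either way. A call with a gripper value outside its range is refused whole. The fingers move at their own pace and stop on an object; the grip force is fixed at half the most. Time passes only in rows, so rows that do not move let the fingers close. It gives the time, the measured TCP pose, the force, the opening and the grip force at its end, in the units of the state.
- bot.get_obs(): the state, without advancing time (a new reading comes with each control period).
- bot.camera(name): name is "side" or "top" or "wrist"; returns the picture (400x640x3 uint8, blue, green, red); there is no depth.
- bot.calibration(name): a dict with "K" (3x3 intrinsics, pixels), "position" and "orientation" of the camera in the world. Camera axes: x right, y down, z forward; pixel columns grow to the right and rows downward; lengths in m; the calibration is good to about 2 mm. A picture is of the moment at which its call begins: read the wrist's pose just before it. calibration takes no time and is no camera call; for the wrist camera it gives the pose at the moment of the call.
- bot.job_done(): hands the job in; it is judged then, once.
Trained networks look in the newest picture that a camera, given by its name, has taken for a name from the list of things; names that differ only in an ending like _2 or _b are one class to them, and where a whole thing is asked for, a point or a joint stands for the part that bears it (a point fixed in the world has none). Each returns a list of dicts, best first, with "conf" (0 to 1); they miss things now and then, are a little off and sometimes report something else, mostly with a low value. They report only what shows in the picture. A call takes as long as a camera call.
- bot.outline_of(query, camera): "pixels" (400x640 bool, what is visible of it) and "rect" ([left, top, width, height] in pixels, round what is visible of it).
The state is a dict: "clock": time; "joint_pos": joint angles; "joint_vel": joint speeds; "tau": joint torques, N m; "eef_pos": TCP position; "tool_rot": TCP orientation; "ft_force": force on the tool from outside, world axes, zero at the start; "ft_torque": the same for the moment, N m; "grip_width": finger opening in m; "grasp_force": force on a finger pad.
Only numpy, scipy, OpenCV 4.12 (cv2) and the standard library are available. Lean on these libraries where they do the work, as an engineer would, in place of code of your own. Each camera call takes 0.05 s, during which the arm holds its last target. There are 200 camera calls.

### The job

Set the dosing pump for the red line: push the dial round with the fingertips, by its finger notch, until its white index line lines up with the scale line that has the red pin. Only then press the green start button and let it come up again, leaving the dial on the red line. Nothing needs gripping or lifting; leave the beaker, the petri dish and the sample jar beside the pump where they stand.

Things in the scene. Friction and masses are not known exactly. Their poses are not given: they have to be found in the camera images.
- pump: low white dosing pump, fixed; flat top face 56 mm above the worktop; origin at worktop height under the dial axis, +x to its back (two hose barbs), +y to its left. Housing reaches 95 mm to front and back of the origin, 90 mm to +y, 135 mm to -y
- dial_axis (a point): centre of the dial's top face, 77 mm above the worktop, on its vertical axis; axes as the pump's. Black scale lines every 12.5 degrees surround the dial; the four bold ones, 4 mm wide, stand at -100, -50, 50 and 100 degrees (0 = pump's +x, positive = counter-clockwise from above), each ending at a coloured pin; which colour is where varies
- dial (a joint): dial angle in rad, positive = counter-clockwise seen from above; at 0 the white index line points to the pump's +x. Range -2.4 to 2.4. The dial stays where it is left; about 0.06 N m turns it (1.5 N at the notch)
- index_aim (a point): point 81 mm from the dial axis straight beyond the outer end of the white index line, turning with the dial; lies over a pin's centre (seen from above) when the index lines up with that pin's scale line
- notch (a point): centre of the finger notch at the level of the dial's top, 40 mm from the axis, across the axis from the index line. Dial: black disc, 116 mm diameter. Notch: slot open at top and rim, 44 mm wide, from 22 mm to 58 mm (rim) radially, 15 mm deep (floor 62 mm above the worktop); closed fingertips up to 36 mm across fit. Pushing either side wall turns the dial
- pin_red: short round red pin, 12 mm diameter, 4 mm high, fixed on the pump's top face at the outer end of one bold black scale line; origin at the centre of its foot, 81 mm from the dial axis; marks the target line
- pin_blue: short round blue pin, 12 mm diameter, 4 mm high, fixed on the pump's top face at the outer end of one bold black scale line; origin at the centre of its foot, 81 mm from the dial axis
- pin_yellow: short round yellow pin, 12 mm diameter, 4 mm high, fixed on the pump's top face at the outer end of one bold black scale line; origin at the centre of its foot, 81 mm from the dial axis
- pin_black: short round black pin, 12 mm diameter, 4 mm high, fixed on the pump's top face at the outer end of one bold black scale line; origin at the centre of its foot, 81 mm from the dial axis
- start_top (a point): centre of the top of the round green start button, 28 mm diameter, in a black housing at the pump's front right corner (55 mm towards the robot side and 106 mm to the right of the dial axis in the pump's axes)
- start (a joint): how far the start button is pressed, m: 0 up, 0.006 fully down; springs back, about 5 N holds it fully down
- beaker_50: loose clear beaker, 50 mm wide, 56 mm high, left of the pump; origin at the centre of its underside; leave alone
- petri_1: loose petri dish, 63 mm across, 14 mm high, right of the pump; origin at the centre of its underside; leave alone
- sample_jar_1: loose sample jar with a red lid, 62 mm across, 120 mm high, right of the pump and further back; origin at the centre of its underside; leave alone

How it is judged:
By the outcome, as a careful person would: the job done as asked, in the order asked, and still so for the second after the job is handed in, with the robot touching nothing.
It also fails if it takes over 54 s, if anything falls off the work surface, if the arm or the gripper's body presses on something with over 40 N, if the wrist force passes 120 N, or if a joint passes its speed limit or range.

## Working session

There is one attempt and no reset: what is moved stays moved. The work goes in short steps, Python scripts to look and compute and a tool call to move; the robot and the scene stay as the last step left them, time stands still between calls to the robot, and variables do not carry over. Pictures are saved under pics/ and viewed, at most 10 in all, crops included, and the job is handed in when it is done.

Besides the shell and the picture viewer there is one more tool, called after ">>>" as name(argument=value, ...), one argument or row to a line, values as JSON. move_arm: Moves the arm, as the interface text tells. Its arguments: {"type":"object","properties":{"deltas":{"type":"array","items":{"type":"array","items":{"type":"number"}}}},"required":["deltas"]}

```bash
mkdir -p pics; python3 - <<'E'
from workcell import bot
import cv2
for n in ("top","side"):
    im=bot.camera(n); cv2.imwrite(f"pics/{n}0.png",im)
    c=bot.calibration(n); print(n,c)
o=bot.get_obs(); print(o)
E
```

```text
top {'K': array([[485.80672212,   0.        , 309.1068692 ],
       [  0.        , 485.80672212, 202.42596851],
       [  0.        ,   0.        ,   1.        ]]), 'position': array([ 0.46332883, -0.12583655,  0.99429467]), 'orientation': array([ 0.7093606 , -0.70050908,  0.05641998, -0.05395692])}
side {'K': array([[479.89634846,   0.        , 320.69307925],
       [  0.        , 479.89634846, 195.85602789],
       [  0.        ,   0.        ,   1.        ]]), 'position': array([0.19078365, 0.23719394, 1.04057413]), 'orientation': array([-0.37093145,  0.89239454, -0.23444337,  0.10525279])}
{'clock': 0.1, 'joint_pos': array([-1.18495339e+00,  2.41363627e-01,  3.85378259e-03,  1.33520493e+00,
       -3.54844333e-06,  1.57074550e+00]), 'joint_vel': array([-0.00122261, -0.00110725,  0.00234226,  0.0020897 ,  0.00095444,
        0.00049876]), 'tau': array([ 8.08476852e-04, -3.73139298e+01,  2.53009647e+01,  1.08415508e-02,
        7.78423009e-05, -1.02962268e-06]), 'eef_pos': array([ 0.18796021, -0.46272679,  0.23848702]), 'tool_rot': array([ 9.81442976e-01,  1.91751831e-01, -1.85626277e-04, -9.41092125e-04]), 'ft_force': array([0.98726224, 0.83715192, 0.30505209]), 'ft_torque': array([ 0.05300058,  0.02945427, -0.03560055]), 'grasp_force': 0.0, 'grip_width': 0.0853352202639978}
```

View pics/top0.png

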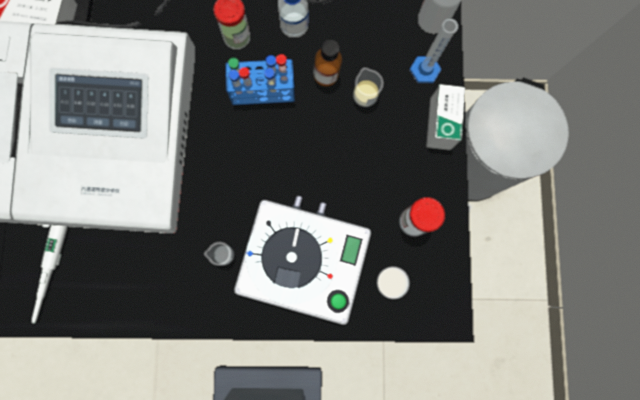

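View pics/side0.png

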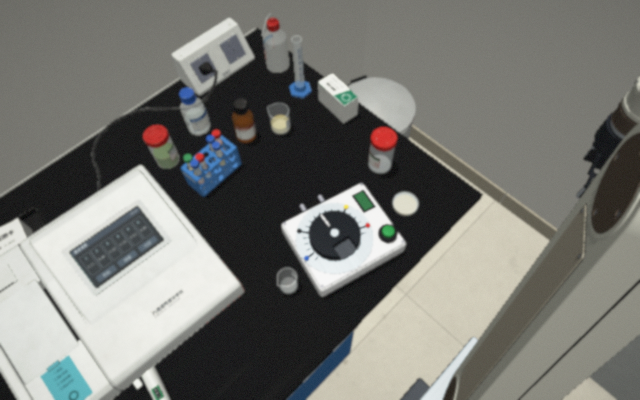

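Top view: the dial centre is at about (291,257), index up at (295,236), notch at (288,278). The red pin is at (330,276), yellow (330,240), blue (250,254), black (269,223), and the button at (338,300). The red pin is therefore at -100°. The side view agrees with this.

```bash
cat > h.py <<'E'
import numpy as np, cv2
from scipy.spatial.transform import Rotation as R
from scipy.optimize import least_squares
from workcell import bot
ANG=dict(pin_red=-100,pin_yellow=-50,pin_black=50,pin_blue=100)
def ray(c,uv,z):
    d=R.from_quat(c["orientation"]).apply(np.linalg.solve(c["K"],[uv[0],uv[1],1.]))
    return c["position"]+d*(z-c["position"][2])/d[2]
def cen(q,cam):
    r=bot.outline_of(q,cam)
    if not r or r[0]["conf"]<.3: return None
    ys,xs=np.nonzero(r[0]["pixels"]); return np.array([xs.mean(),ys.mean()]),r[0]["conf"],len(xs)
def pose(cam):
    c=bot.calibration(cam); bot.camera(cam); P={}
    for q,z in [("pin_red",.058),("pin_yellow",.058),("pin_black",.058),("pin_blue",.058),("start_top",None),("dial_axis",.075),("notch",.07)]:
        r=cen(q,cam)
        if r is None: print(q,"none"); continue
        P[q]=ray(c,r[0],.070 if z is None else z)[:2]
        print(q,r,P[q].round(4))
    L=[(81*np.array([np.cos(np.radians(a)),np.sin(np.radians(a))])/1000,P[q]) for q,a in ANG.items() if q in P]
    f=lambda p:np.concatenate([p[:2]+R.from_euler("z",p[2]).as_matrix()[:2,:2]@l-w for l,w in L])
    s=least_squares(f,[.4,-.1,0],loss="soft_l1",f_scale=.002)
    print("origin",s.x[:2].round(4),"yaw deg",np.degrees(s.x[2]).round(2),"res mm",(s.fun*1e3).round(1))
    return s.x,P
E
python3 - <<'E'
from h import *
for n in ("top","side"): pose(n)
E
```

```text
pin_red none
pin_yellow none
pin_black none
pin_blue none
start_top (array([338.56886228, 300.98203593]), 0.61, 167) [ 0.4234 -0.1854]
dial_axis (array([303.48296881, 260.8290606 ]), 0.75, 11156) [ 0.4969 -0.1189]
notch (array([291.33829858, 256.84938762]), 0.69, 3021) [ 0.5043 -0.0958]Traceback (most recent call last):
  File "<stdin>", line 2, in <module>
  File "h.py", line 22, in pose
    s=least_squares(f,[.4,-.1,0],loss="soft_l1",f_scale=.002)
    return func(*args, **kwargs)
    vector_fun = VectorFunction(
        fun_wrapped,
    ...<6 lines>...
        workers=workers
    )
    self._update_fun()
    ~~~~~~~~~~~~~~~~^^
    self.f = self.fun_wrapped(xp_copy(self.x))
             ~~~~~~~~~~~~~~~~^^^^^^^^^^^^^^^^^
    return np.atleast_1d(self.fun(x))
                         ~~~~~~~~^^^
    return self.f(x, *self.args, **self.kwargs)
           ~~~~~~^^^^^^^^^^^^^^^^^^^^^^^^^^^^^^
  File "h.py", line 21, in <lambda>
    f=lambda p:np.concatenate([p[:2]+R.from_euler("z",p[2]).as_matrix()[:2,:2]@l-w for l,w in L])
               ~~~~~~~~~~~~~~^^^^^^^^^^^^^^^^^^^^^^^^^^^^^^^^^^^^^^^^^^^^^^^^^^^^^^^^^^^^^^^^^^^^
ValueError: need at least one array to concatenate
```

```bash
cat >> h.py <<'E'
def color(im,q,box):
    hsv=cv2.cvtColor(im,cv2.COLOR_BGR2HSV).astype(int); h,s,v=hsv[...,0],hsv[...,1],hsv[...,2]
    m={"pin_red":((h<8)|(h>172))&(s>120)&(v>80),"pin_yellow":(abs(h-28)<8)&(s>120)&(v>80),"pin_blue":(abs(h-113)<12)&(s>130)&(v>80),"start":(abs(h-65)<15)&(s>120)&(v>60)}[q].astype(np.uint8)
    k=np.zeros_like(m); x0,y0,x1,y1=box; k[y0:y1,x0:x1]=1; m*=k
    n,l,st,ce=cv2.connectedComponentsWithStats(m)
    if n<2: return None
    i=1+st[1:,4].argmax(); return ce[i],st[i,4]
def tool():
    o=bot.get_obs(); M=R.from_quat(o["tool_rot"]).as_matrix(); return o["eef_pos"],M
def delta(p,yaw_x=None):
    "tool-frame shift in mm to world p; turn about tool z (deg) to bring tool x to world azimuth yaw_x"
    e,M=tool(); d=M.T@(np.array(p)-e)*1e3
    a=np.degrees(np.arctan2(M[1,0],M[0,0])); t=None if yaw_x is None else -((yaw_x-a+180)%360-180)
    print("tcp",e.round(4),"x az",a.round(1),"delta",d.round(1),"turn z",t)
E
python3 - <<'E'
from h import *
c=bot.calibration("top"); im=bot.camera("top")
for q in ("pin_red","pin_yellow","pin_blue","start"):
    r=color(im,q,(235,200,372,325)); print(q,r, r and ray(c,r[0],.058 if q!="start" else .07).round(4))
e,M=tool(); c=bot.calibration("wrist"); print("cam in tool",M.T@(c["position"]-e), (M.T@R.from_quat(c["orientation"]).as_matrix()).round(3),c["K"])
delta([.45,-.11,.24])
E
```

```text
pin_red (array([329.61538462, 275.61538462]), np.int32(13)) [ 0.4701 -0.169   0.058 ]
pin_yellow (array([329.44444444, 239.94444444]), np.int32(18)) [ 0.5381 -0.1683  0.058 ]
pin_blue (array([249.66666667, 253.26666667]), np.int32(15)) [ 0.5107 -0.0154  0.058 ]
start (array([338.05729167, 300.984375  ]), np.int32(192)) [ 0.4234 -0.1845  0.07  ]
cam in tool [ 7.19037120e-02  1.22050611e-05 -1.33690901e-01] [[-0.001 -0.959 -0.284]
 [ 1.    -0.001  0.   ]
 [-0.001 -0.284  0.959]] [[309.00544967   0.         317.452629  ]
 [  0.         309.00544967 194.99896398]
 [  0.           0.           1.        ]]
tcp [ 0.1881 -0.4633  0.2393] x az 22.1 delta [ 375.5 -228.8   -0.7] turn z None
```

>>> move_arm(
  deltas=[
    [0, 20, -13, 2, 0, 0, 0],
    [0, 34, -22, 4, 0, 0, 0],
    [0, 34, -22, 4, 0, 0, 0],
    [0, 34, -22, 4, 0, 0, 0],
    [0, 34, -22, 4, 0, 0, 0],
    [0, 34, -22, 4, 0, 0, 0],
    [0, 34, -22, 4, 0, 0, 0],
    [0, 34, -22, 4, 0, 0, 0],
    [0, 34, -22, 4, 0, 0, 0],
    [0, 34, -22, 4, 0, 0, 0],
  ],
)

```text
clock: 1.38
eef_pos: [0.4117, -0.1433, 0.2015]
tool_rot: [0.981, 0.192, 0.0, 0.0]
ft_force: [-0.5, -0.9, 0.0]
grip_width: -0.0001
grasp_force: 0.0
```

>>> move_arm(
  deltas=[
    [0, 20, -13, 2, 0, 0, 0],
    [0, 10, -6, 0, 0, 0, 0],
    [0, 0, 0, 0, 0, 0, 0],
    [0, 0, 0, 0, 0, 0, 0],
  ],
)

```text
clock: 1.72
eef_pos: [0.4313, -0.1163, 0.1993]
tool_rot: [0.981, 0.192, -0.0, 0.0]
ft_force: [-1.8, -0.0, -0.0]
grip_width: -0.0
grasp_force: 0.0
```

```bash
python3 - <<'E'
from h import *
delta([.43,-.12,.2],22)
print(bot.get_obs()["joint_pos"].round(3))
c=bot.calibration("wrist"); im=bot.camera("wrist"); cv2.imwrite("pics/w1.png",im)
for q in ("pin_red","pin_yellow","pin_blue","start"):
    r=color(im,q,(0,0,640,400)); print(q,r, r and ray(c,r[0],.058 if q!="start" else .07).round(4))
E
```

```text
tcp [ 0.4313 -0.1163  0.1993] x az 22.2 delta [-2.7  2.9 -0.7] turn z 0.16656407948494234
[-2.630e-01  1.590e-01 -2.040e-01  1.208e+00 -1.000e-03  2.492e+00]
pin_red (array([387.72440945, 167.82677165]), np.int32(127)) [ 0.4701 -0.1694  0.058 ]
pin_yellow (array([422.75949367,  94.28481013]), np.int32(158)) [ 0.5383 -0.1692  0.058 ]
pin_blue (array([239.34502924,  52.25146199]), np.int32(171)) [ 0.511  -0.0153  0.058 ]
start (array([454.32639355, 132.05439893]), np.int32(1489)) [ 0.5198 -0.2043  0.07  ]
```

View pics/w1.png

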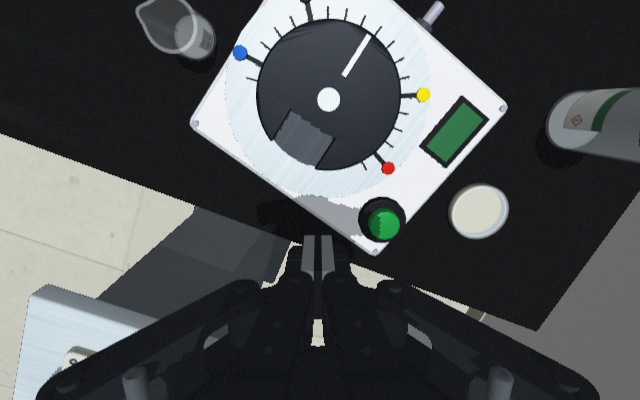

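The wrist view shows the dial centre cap at (329,99), the index line from (344,76) to (369,36), and the notch around (303,138). The pins are blue (239,52), yellow (423,94), red (388,168). The button is at (384,223).

```bash
cat >> h.py <<'E'
def fit(W):
    L=[(.081*np.array([np.cos(np.radians(ANG[q])),np.sin(np.radians(ANG[q]))]),w[:2]) for q,w in W.items()]
    f=lambda p:np.concatenate([p[:2]+R.from_euler("z",p[2]).as_matrix()[:2,:2]@l-w for l,w in L])
    s=least_squares(f,[.5,-.1,-.25]); print("pump",s.x.round(4),np.degrees(s.x[2]).round(2),"res",(s.fun*1e3).round(1)); return s.x
def index(im,c,p):
    "dial angle (deg): project white pixels on the top plane, keep ring 15-56 mm"
    g=im.min(2); ys,xs=np.nonzero(g>150)
    W=np.array([ray(c,(x,y),.077)[:2] for x,y in zip(xs,ys)])-p[:2]
    r=np.hypot(*W.T); k=(r>16)&(r<53e-3) if False else (r>.018)&(r<.052)
    V=W[k]; m=V.mean(0); u=np.linalg.svd(V-m)[2][0]; u*=np.sign(u@m)
    print("index n",k.sum(),"by centroid",np.degrees(np.arctan2(m[1],m[0])-p[2]).round(2),"by line",np.degrees(np.arctan2(u[1],u[0])-p[2]).round(2),"spread",np.std(V,axis=0).round(4))
E
python3 - <<'E'
from h import *
c=bot.calibration("wrist"); im=cv2.imread("pics/w1.png")
W={q:ray(c,color(im,q,(0,0,640,400))[0],.058) for q in ("pin_red","pin_yellow","pin_blue")}
p=fit(W); index(im,c,p)
Rz=R.from_euler("z",p[2])
print("start",Rz.apply([-.055,-.106,0])[:2]+p[:2], ray(c,(384,223),.065), "cap",ray(c,(329,99),.08))
E
```

```text
pump [ 0.5038 -0.0966 -0.2614] -14.98 res [-0.1 -0.   0.1 -0.  -0.   0.1]
index n 246 by centroid 3.73 by line 3.93 spread [0.0088 0.0021]
start [ 0.42323909 -0.18478781] [ 0.42197302 -0.18746848  0.065     ] cap [ 0.50406431 -0.09718741  0.08      ]
```

>>> move_arm(
  deltas=[
    [0, 0, 0, 0, 0, 0, -7],
    [0, 0, 0, 0, 0, 0, -7],
    [0, 0, 0, 0, 0, 0, -7],
    [0, 0, 0, 0, 0, 0, -7],
    [0, 0, 0, 0, 0, 0, -7],
    [0, 0, 0, 0, 0, 0, -7],
    [0, 0, 0, 0, 0, 0, -7],
    [0, 0, 0, 0, 0, 0, -7],
    [0, 0, 0, 0, 0, 0, -7],
    [0, 0, 0, 0, 0, 0, -7],
  ],
)

```text
clock: 2.6
eef_pos: [0.4305, -0.118, 0.1996]
tool_rot: [0.693, 0.721, -0.0, 0.0]
ft_force: [-0.1, -0.6, -0.4]
grip_width: -0.0004
grasp_force: 0.0
```

>>> move_arm(
  deltas=[
    [0, 0, 0, 0, 0, 0, -7],
    [0, 0, 0, 0, 0, 0, -7],
    [0, 0, 0, 0, 0, 0, -7],
    [0, 0, 0, 0, 0, 0, -7],
    [0, 0, 0, 0, 0, 0, -7],
    [0, 0, 0, 0, 0, 0, -7],
    [0, 0, 0, 0, 0, 0, -7],
    [0, 0, 0, 0, 0, 0, -7],
    [0, 0, 0, 0, 0, 0, -7],
    [0, 0, 0, 0, 0, 0, -7],
  ],
)

```text
clock: 3.43
eef_pos: [0.4305, -0.118, 0.1996]
tool_rot: [0.154, 0.988, -0.0, 0.0]
ft_force: [0.4, 0.8, -0.1]
grip_width: -0.0
grasp_force: 0.0
```

>>> move_arm(
  deltas=[
    [0, 0, 0, 0, 0, 0, -6.6],
    [0, 0, 0, 0, 0, 0, 0],
    [0, 0, 0, 0, 0, 0, 0],
  ],
)

```text
clock: 3.68
eef_pos: [0.4308, -0.1175, 0.1995]
tool_rot: [0.101, 0.995, -0.0, 0.0]
ft_force: [0.2, 0.5, -0.7]
grip_width: 0.0001
grasp_force: 0.0
```

```bash
python3 - <<'E'
from h import *
delta([.4646,-.0888,.11],168.8); print(bot.get_obs()["joint_pos"].round(2))
E
```

```text
tcp [ 0.4308 -0.1175  0.1995] x az 168.4 delta [-27.3  34.9  89.5] turn z -0.41425480248307167
[-0.27  0.16 -0.2   1.21 -0.   -0.06]
```

>>> move_arm(
  deltas=[
    [0, -9, 12, 0, 0, 0, -0.4],
    [0, -9.3, 12, 5, 0, 0, 0],
    [0, -9, 10.9, 20, 0, 0, 0],
    [0, 0, 0, 25, 0, 0, 0],
    [0, 0, 0, 25, 0, 0, 0],
    [0, 0, 0, 14.5, 0, 0, 0],
    [0, 0, 0, 0, 0, 0, 0],
    [0, 0, 0, 0, 0, 0, 0],
  ],
)

```text
clock: 4.35
eef_pos: [0.4641, -0.0876, 0.1094]
tool_rot: [0.096, 0.995, 0.0, -0.001]
ft_force: [0.8, -0.1, -0.1]
grip_width: -0.0001
grasp_force: 0.0
```

>>> move_arm(
  deltas=[
    [0, 0, 0, 9, 0, 0, 0],
    [0, 0, 0, 9, 0, 0, 0],
    [0, 0, 0, 9, 0, 0, 0],
    [0, 0, 0, 8, 0, 0, 0],
    [0, 0, 0, 0, 0, 0, 0],
    [0, 0, 0, 0, 0, 0, 0],
  ],
)

```text
clock: 4.85
eef_pos: [0.4643, -0.087, 0.0742]
tool_rot: [0.095, 0.995, 0.0, -0.001]
ft_force: [0.9, 0.6, -0.8]
grip_width: 0.0002
grasp_force: 0.0
```

```bash
python3 - <<'E'
from h import *
delta([.4646,-.0888,.075],168.8); print(bot.get_obs()["ft_force"].round(1))
cv2.imwrite("pics/w2.png",bot.camera("wrist"))
E
```

```text
tcp [ 0.4643 -0.087   0.0742] x az 169.1 delta [-0.6 -1.7 -0.8] turn z 0.3003361621147178
[ 0.9  0.6 -0.8]
```

View pics/w2.png

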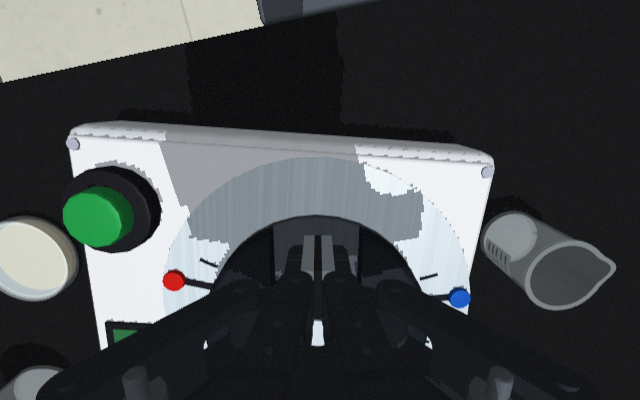

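The shut fingers are inside the notch slot (notch walls at columns 273 and 360, fingers at about 318), and nothing is being pressed. Next I swing them clockwise about the dial axis.

>>> move_arm(
  deltas=[
    [0, 0, 1.4, 0, 0, 0, 2],
    [0, -0.1, 2.1, 0, 0, 0, 3],
    [0, -0.1, 2.1, 0, 0, 0, 3],
    [0, -0.1, 2.1, 0, 0, 0, 3],
    [0, -0.1, 2.8, 0, 0, 0, 4],
    [0, -0.15, 3.5, 0, 0, 0, 5],
    [0, -0.15, 3.5, 0, 0, 0, 5],
    [0, -0.15, 3.5, 0, 0, 0, 5],
    [0, -0.15, 3.5, 0, 0, 0, 5],
    [0, -0.15, 3.5, 0, 0, 0, 5],
  ],
)

```text
clock: 5.73
eef_pos: [0.4791, -0.0641, 0.0753]
tool_rot: [0.432, 0.902, -0.001, 0.0]
ft_force: [-1.3, -1.8, 0.1]
grip_width: -0.0002
grasp_force: 1.1
```

```bash
cat >> h.py <<'E'
P=np.array([.5038,-.0966,-.2614])
def rel():
    e,M=tool(); d=e[:2]-P[:2]; print("r",(np.hypot(*d)*1e3).round(1),"az",np.degrees(np.arctan2(d[1],d[0])).round(1),"tool az",np.degrees(np.arctan2(M[1,0],M[0,0])).round(1),"z",e[2].round(4),"f",bot.get_obs()["ft_force"].round(1))
E
python3 -c "
from h import *
rel()"
```

```text
r 40.8 az 127.3 tool az 128.8 z 0.0753 f [-1.3 -1.8  0.1]
```

>>> move_arm(
  deltas=[
    [0, -0.15, 3.5, 0, 0, 0, 5],
    [0, -0.15, 3.5, 0, 0, 0, 5],
    [0, -0.15, 3.5, 0, 0, 0, 5],
    [0, -0.15, 3.5, 0, 0, 0, 5],
    [0, -0.15, 3.5, 0, 0, 0, 5],
    [0, -0.15, 3.5, 0, 0, 0, 5],
    [0, -0.15, 3.5, 0, 0, 0, 5],
    [0, -0.15, 3.5, 0, 0, 0, 5],
    [0, -0.1, 2.8, 0, 0, 0, 4],
    [0, 0, 0, 0, 0, 0, 0],
  ],
)

```text
clock: 6.57
eef_pos: [0.5081, -0.0552, 0.0752]
tool_rot: [0.737, 0.676, -0.0, 0.0]
ft_force: [-1.2, -1.2, -0.2]
grip_width: 0.0004
grasp_force: 0.7
```

```bash
python3 - <<'E'
from h import *
rel()
c=bot.calibration("top"); im=bot.camera("top"); cv2.imwrite("pics/t2.png",cv2.resize(im[190:330,220:380],None,fx=4,fy=4,interpolation=cv2.INTER_CUBIC))
index(im,c,P)
E
```

```text
r 41.6 az 84.0 tool az 85.0 z 0.0752 f [-1.2 -1.2 -0.2]
index n 476 by centroid 90.55 by line 117.91 spread [0.0199 0.0252]
```

View pics/t2.png

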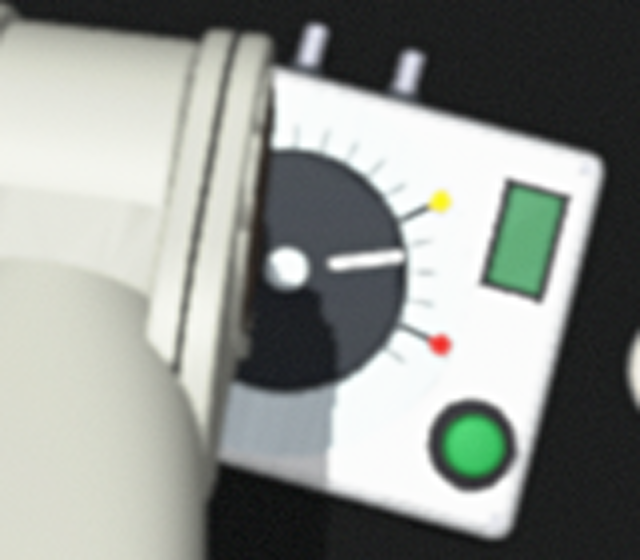

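The crop shows the index at (335,264) to (402,257), between yellow (441,201) and red (441,345). The dial is following, so I'll measure the index inside that sector.

```bash
cat >> h.py <<'E'
def index2(cam="top",rmax=.053,lo=-150,hi=-50,zcap=.077):
    c=bot.calibration(cam); im=bot.camera(cam); g=im.min(2).astype(float)
    ys,xs=np.mgrid[0:400,0:640]; a,b=np.linspace(.022,rmax,40),np.radians(np.arange(lo,hi,.5))
    Q=R.from_quat(c["orientation"]).inv()
    def samp(z,r,t):
        X=np.stack([P[0]+r*np.cos(t),P[1]+r*np.sin(t),np.full(np.shape(t*r),z)],-1).reshape(-1,3)
        q=Q.apply(X-c["position"])@c["K"].T; uv=(q[:,:2]/q[:,2:]).astype(np.float32)
        return cv2.remap(im.min(2),uv[:,0].reshape(np.shape(r*t)),uv[:,1].reshape(np.shape(r*t)),cv2.INTER_LINEAR).astype(float)
    A,B=np.meshgrid(a,b); s=samp(.077,A,B).mean(1); w=np.clip(s-s.min()-.4*(s.max()-s.min()),0,None)
    k=w*(abs(b-b[s.argmax()])<.2); t=(k*b).sum()/k.sum()
    red=color(im,"pin_red",(0,0,640,400) if cam!="top" else (235,200,372,325)); rw=red and ray(c,red[0],.058)
    print(cam,"max",s.max().round(),"dial",np.degrees(t-P[2]).round(2),"red az rel",rw is not None and np.degrees(np.arctan2(rw[1]-P[1],rw[0]-P[0])-P[2]).round(2), rw)
    return im
E
python3 -c "
from h import *
index2()"
```

```text
top max 246.0 dial -67.26 red az rel -100.15 [ 0.46994249 -0.16879787  0.058     ]
```

>>> move_arm(
  deltas=[
    [0, -0.15, 3.5, 0, 0, 0, 5],
    [0, -0.15, 3.5, 0, 0, 0, 5],
    [0, -0.15, 3.5, 0, 0, 0, 5],
    [0, -0.15, 3.5, 0, 0, 0, 5],
    [0, -0.1, 2.8, 0, 0, 0, 4],
    [0, -0.1, 2.1, 0, 0, 0, 3],
    [0, 0, 1.4, 0, 0, 0, 2],
    [0, 0, 0, 0, 0, 0, 0],
    [0, 0, 0, 0, 0, 0, 0],
  ],
)

```text
clock: 7.42
eef_pos: [0.5268, -0.0613, 0.075]
tool_rot: [0.882, 0.471, 0.0, -0.0]
ft_force: [-1.0, -0.7, 0.8]
grip_width: 0.0002
grasp_force: 0.8
```

```bash
python3 -c "
from h import *
rel();index2()"
```

```text
r 42.1 az 57.0 tool az 56.2 z 0.075 f [-1.  -0.7  0.8]
top max 219.0 dial -96.04 red az rel -100.15 [ 0.46994249 -0.16879787  0.058     ]
```

>>> move_arm(
  deltas=[
    [0, 0, 1.4, 0, 0, 0, 2],
    [0, 0, 0.8, 0, 0, 0, 1.2],
    [0, 0, 0.5, 0, 0, 0, 0.7],
    [0, 0, 0, 0, 0, 0, 0],
    [0, 0, 0, 0, 0, 0, 0],
  ],
)

```text
clock: 7.88
eef_pos: [0.5291, -0.063, 0.0749]
tool_rot: [0.898, 0.44, 0.0, 0.0]
ft_force: [-1.2, 1.0, 1.3]
grip_width: 0.0002
grasp_force: 1.0
```

```bash
python3 -c "
from h import *
rel();index2()"
```

```text
r 42.1 az 53.1 tool az 52.2 z 0.0749 f [-1.2  1.   1.3]
top max 209.0 dial -99.99 red az rel -99.96 [ 0.4701316  -0.16901678  0.058     ]
```

Aligned according to the top camera. I'll back off the wall, lift, and check from near.

>>> move_arm(
  deltas=[
    [0, 0, -2, 0, 0, 0, 0],
    [0, 0, -3, 0, 0, 0, 0],
    [0, 0, 0, -10, 0, 0, 0],
    [0, 0, 0, -25, 0, 0, 0],
    [0, 0, 0, -30, 0, 0, 0],
    [0, 0, 0, -30, 0, 0, 0],
    [0, 0, 0, -30, 0, 0, 0],
    [0, 0, 0, 0, 0, 0, 0],
    [0, 0, 0, 0, 0, 0, 0],
  ],
)

```text
clock: 8.68
eef_pos: [0.5268, -0.0601, 0.2028]
tool_rot: [0.898, 0.44, 0.003, 0.002]
ft_force: [-0.4, -0.4, -0.7]
grip_width: -0.0002
grasp_force: 0.0
```

```bash
python3 - <<'E'
from h import *
rel();index2()
e,_=tool()
delta([.4232,-.1848,.2],50)
E
```

```text
r 43.2 az 57.8 tool az 52.2 z 0.2028 f [-0.4 -0.4 -0.7]
top max 244.0 dial -100.06 red az rel -99.96 [ 0.4701316  -0.16901678  0.058     ]
tcp [ 0.5255 -0.0599  0.2008] x az 52.2 delta [-161.3   -4.3    0.6] turn z 2.214213960541997
```

>>> move_arm(
  deltas=[
    [0, -20, 0, 0, 0, 0, 0],
    [0, -30, -1, 0, 0, 0, 0],
    [0, -35, -1, 0, 0, 0, 0],
    [0, -35, -1, 0, 0, 0, 0],
    [0, -30, -1, 0, 0, 0, 0],
    [0, -12, 0, 0, 0, 0, 0],
    [0, 0, 0, 0, 0, 0, 0],
    [0, 0, 0, 0, 0, 0, 0],
  ],
)

```text
clock: 9.4
eef_pos: [0.4216, -0.1855, 0.1987]
tool_rot: [0.898, 0.439, -0.001, -0.001]
ft_force: [0.6, -0.2, 0.8]
grip_width: -0.0001
grasp_force: 0.0
```

```bash
python3 - <<'E'
from h import *
delta([.4232,-.1848,.2],50)
im=index2("wrist"); index2("top"); cv2.imwrite("pics/w3.png",im)
c=bot.calibration("wrist")
print(fit({q:ray(c,color(im,q,(0,0,640,400))[0],.058) for q in ("pin_red","pin_yellow","pin_blue")}))
E
```

```text
tcp [ 0.4216 -0.1855  0.1987] x az 52.1 delta [ 1.5  0.8 -1.3] turn z 2.103942637912695
wrist max 243.0 dial -99.93 red az rel -55.45 [ 0.60865524 -0.39154936  0.058     ]
top max 243.0 dial -100.04 red az rel -100.15 [ 0.46994249 -0.16879787  0.058     ]Traceback (most recent call last):
  File "<stdin>", line 5, in <module>
TypeError: 'NoneType' object is not subscriptable
```

View pics/w3.png

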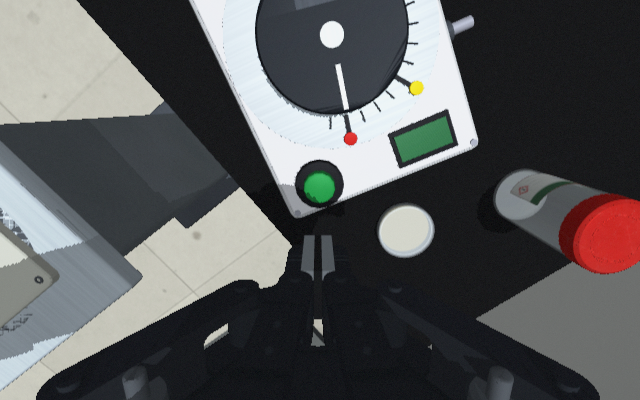

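The index (340,65)–(347,110) points straight at the red pin (350,139), and both cameras read -100°. The button is at (320,187). Now I press it.

>>> move_arm(
  deltas=[
    [0, 1.5, 0.8, 10, 0, 0, 0],
    [0, 0, 0, 25, 0, 0, 0],
    [0, 0, 0, 30, 0, 0, 0],
    [0, 0, 0, 25, 0, 0, 0],
    [0, 0, 0, 5, 0, 0, 0],
    [0, 0, 0, 0, 0, 0, 0],
    [0, 0, 0, 0, 0, 0, 0],
  ],
)

```text
clock: 10.08
eef_pos: [0.4247, -0.1844, 0.105]
tool_rot: [0.898, 0.44, -0.0, -0.0]
ft_force: [0.5, 0.3, 0.4]
grip_width: 0.0003
grasp_force: 0.0
```

>>> move_arm(
  deltas=[
    [0, 0, 0, 4, 0, 0, 0],
    [0, 0, 0, 4, 0, 0, 0],
    [0, 0, 0, 4, 0, 0, 0],
    [0, 0, 0, 3, 0, 0, 0],
    [0, 0, 0, 0, 0, 0, 0],
  ],
)

```text
clock: 10.5
eef_pos: [0.4239, -0.1847, 0.0895]
tool_rot: [0.898, 0.44, -0.0, -0.0]
ft_force: [0.4, 0.3, -0.1]
grip_width: 0.0
grasp_force: 0.0
```

```bash
python3 - <<'E'
from h import *
delta([.4232,-.1848,.08]); cv2.imwrite("pics/w4.png",bot.camera("wrist")); print(bot.get_obs()["ft_force"])
E
```

```text
tcp [ 0.4239 -0.1847  0.0895] x az 52.2 delta [-0.5 -0.5  9.5] turn z None
[ 0.10522352  0.55177831 -0.20884517]
```

View pics/w4.png

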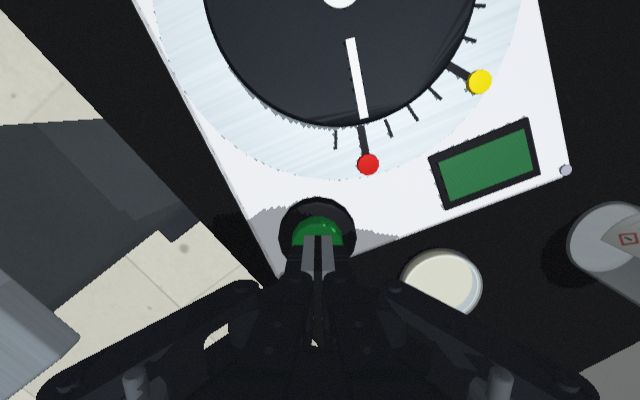

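The fingertips (318,240) are over the button (318,233), and the index (363,118) meets the red line. I go down in small steps.

>>> move_arm(
  deltas=[
    [0, 0, 0, 2, 0, 0, 0],
    [0, 0, 0, 2, 0, 0, 0],
    [0, 0, 0, 2, 0, 0, 0],
    [0, 0, 0, 2, 0, 0, 0],
    [0, 0, 0, 0, 0, 0, 0],
  ],
)

```text
clock: 10.97
eef_pos: [0.4244, -0.1849, 0.0819]
tool_rot: [0.898, 0.44, 0.0, 0.0]
ft_force: [-0.3, -1.2, 2.9]
grip_width: 0.0001
grasp_force: 1.9
```

>>> move_arm(
  deltas=[
    [0, 0, 0, 2, 0, 0, 0],
    [0, 0, 0, 1, 0, 0, 0],
    [0, 0, 0, 0, 0, 0, 0],
  ],
)

```text
clock: 11.22
eef_pos: [0.4245, -0.185, 0.08]
tool_rot: [0.898, 0.44, 0.0, 0.001]
ft_force: [-2.9, 0.8, 11.4]
grip_width: 0.0
grasp_force: 5.4
```

>>> move_arm(
  deltas=[
    [0, 0, 0, 1, 0, 0, 0],
    [0, 0, 0, 0, 0, 0, 0],
    [0, 0, 0, 0, 0, 0, 0],
  ],
)

```text
clock: 11.47
eef_pos: [0.4245, -0.185, 0.0798]
tool_rot: [0.898, 0.44, 0.001, 0.001]
ft_force: [-3.7, 1.1, 18.3]
grip_width: 0.0
grasp_force: 8.9
```

```bash
python3 - <<'E'
from h import *
rel(); cv2.imwrite("pics/w5.png",bot.camera("wrist")[150:300,240:400].repeat(4,0).repeat(4,1))
E
```

```text
r 118.7 az -131.9 tool az 52.2 z 0.0798 f [-3.7  1.1 18.3]
```

View pics/w5.png

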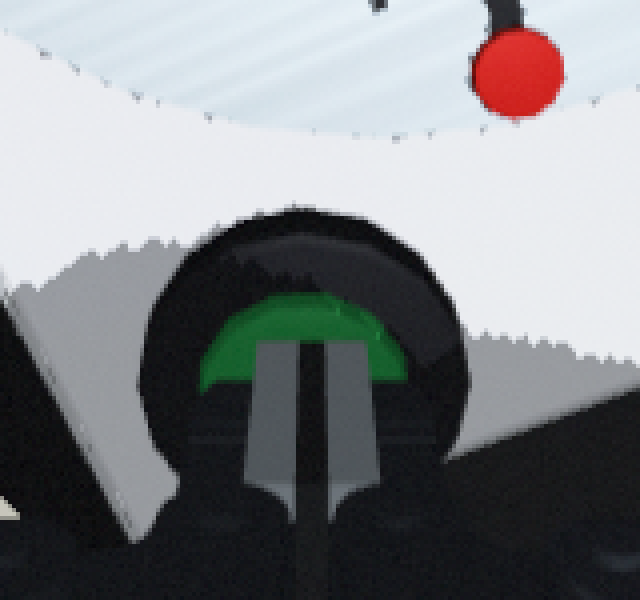

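```bash
python3 - <<'E'
from h import *
c=bot.calibration("wrist"); e,M=tool()
S=np.array([.4232,-.1848]); u=M[:2,0]
def top(im):
    h=cv2.cvtColor(im,cv2.COLOR_BGR2HSV).astype(int); m=(abs(h[...,0]-65)<15)&(h[...,1]>120)&(h[...,2]>50)
    m[:170]=0; m[300:]=0; m[:,:270]=0; m[:,370:]=0
    return np.nonzero(m.sum(1)>=4)[0].min(), np.nonzero(m.any(0))[0][[0,-1]]
dz=.0895-e[2]
for n,im,off in (("up",cv2.imread("pics/w4.png"),dz),("now",bot.camera("wrist"),0)):
    r,cols=top(im); c2=dict(c,position=c["position"]+[0,0,off])
    from scipy.optimize import brentq
    z=brentq(lambda z:(ray(c2,(318,r),z)[:2]-S-.014*u)@u,.03,.12)
    print(n,"row",r,cols,"z of far edge",round(z,4))
E
```

```text
up row 216 [292 342] z of far edge 0.0658
now row 223 [290 341] z of far edge 0.0664
```

>>> move_arm(
  deltas=[
    [0, 0, 0, -3, 0, 0, 0],
    [0, 0, 0, 0, 0, 0, 0],
    [0, 0, 0, 0, 0, 0, 0],
  ],
)

```text
clock: 11.82
eef_pos: [0.4245, -0.185, 0.0812]
tool_rot: [0.898, 0.44, 0.0, 0.0]
ft_force: [-1.5, 1.0, 4.4]
grip_width: 0.0001
grasp_force: 2.1
```

>>> move_arm(
  deltas=[
    [0, 0, 0, -2, 0, 0, 0],
    [0, 0, 0, 0, 0, 0, 0],
    [0, 0, 0, 0, 0, 0, 0],
  ],
)

```text
clock: 12.07
eef_pos: [0.4245, -0.1849, 0.0828]
tool_rot: [0.898, 0.44, 0.0, 0.0]
ft_force: [1.0, -0.7, 2.4]
grip_width: -0.0003
grasp_force: 1.6
```

>>> move_arm(
  deltas=[
    [0, 0, 0, -2, 0, 0, 0],
    [0, 0, 0, 0, 0, 0, 0],
    [0, 0, 0, 0, 0, 0, 0],
  ],
)

```text
clock: 12.32
eef_pos: [0.4244, -0.1849, 0.0848]
tool_rot: [0.898, 0.44, 0.0, 0.0]
ft_force: [1.2, -0.5, 2.1]
grip_width: 0.0001
grasp_force: 1.0
```

>>> move_arm(
  deltas=[
    [0, 0, 0, -2, 0, 0, 0],
    [0, 0, 0, 0, 0, 0, 0],
    [0, 0, 0, 0, 0, 0, 0],
  ],
)

```text
clock: 12.57
eef_pos: [0.4234, -0.1844, 0.0864]
tool_rot: [0.898, 0.44, -0.0, -0.001]
ft_force: [0.4, 0.5, -0.5]
grip_width: -0.0001
grasp_force: 0.0
```

The button was in contact from about 0.086 m down to a hard stop at 0.080 m, a full 6 mm stroke, and it sprang back. Now I retreat and check.

>>> move_arm(
  deltas=[
    [0, 0, 0, -10, 0, 0, 0],
    [0, 0, 0, -25, 0, 0, 0],
    [0, 0, 0, -30, 0, 0, 0],
    [0, 0, 0, -30, 0, 0, 0],
    [0, 0, 0, -15, 0, 0, 0],
    [0, 0, 0, 0, 0, 0, 0],
    [0, 0, 0, 0, 0, 0, 0],
    [0, 0, 0, 0, 0, 0, 0],
  ],
)

```text
clock: 13.23
eef_pos: [0.4232, -0.1843, 0.1956]
tool_rot: [0.898, 0.44, -0.001, -0.001]
ft_force: [-0.4, 1.1, -0.6]
grip_width: 0.0002
grasp_force: 0.0
```

```bash
python3 - <<'E'
from h import *
rel(); index2("wrist"); index2("top")
print(bot.job_done())
E
```

```text
r 119.1 az -132.6 tool az 52.2 z 0.1956 f [-0.4  1.1 -0.6]
wrist max 243.0 dial -99.93 red az rel -55.64 [ 0.60773882 -0.39199129  0.058     ]
top max 243.0 dial -100.04 red az rel -99.96 [ 0.4701316  -0.16901678  0.058     ]
the job is handed in; nothing more can be done
None
```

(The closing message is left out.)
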